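# Lay out the first-aid shelf

## Task

Lay the flat metal plaster tin on the middle of the red first-aid case's lid, lengthwise along the case, and stand the squat white pill bottle upright on the middle of the tin. Stand the tall white pill bottle upright on the pine shelf to the left of the case (left as seen from the robot), level with the middle of the case's side and with a gap of about 20 mm between case and bottle, and lay the forceps flat in the middle of the steel dressing tray, lengthwise along it. Leave the cup, the steel pot and the carton where they are.

Things in the scene. Friction and masses are not known exactly. Their poses are not given: they have to be found in the camera images.
- tin_c (a point): Closed flat plaster tin of bare metal, 90 mm long (its x), 58 mm wide (its y), 26 mm high; loose, about 0.1 kg. The point is its centre, 13 mm above its underside. It starts flat on the counter (the work surface).
- squat_c (a point): The shorter and wider of the two closed white pill bottles: round, 52 mm in diameter, 50 mm high with a white cap (the top 13 mm, 48 mm in diameter), z along its axis; loose, about 0.06 kg. The point is its centre, 25 mm above its foot. It starts upright on the counter.
- tall_c (a point): The taller and slimmer of the two closed white pill bottles: round, 42 mm in diameter, 85 mm high with a white cap (the top 16 mm, 38 mm in diameter), z along its axis; loose, about 0.07 kg. The point is its centre, 42.5 mm above its foot. It starts upright on the counter.
- forceps_c (a point): Loose rigid steel forceps lying flat on the counter: 144 mm long (its x; curved tips at +x bend to its +y), 8 mm thick, about 0.06 kg. Two arms joined at the back; within 20 mm of the point along x is the ribbed grip, 24 mm across the outsides (its y): grip it there, it does not flex. The point is the middle of the grip, 4 mm above the underside.
- shelf: Fixed pine shelf board lying on the counter: 160 mm deep (its x), 620 mm long (its y), 18 mm thick, so its top is at z = 18 mm. Origin at the centre of its underside. The case, the tray and the cup stand on it.
- case: Red plastic first-aid case lying closed, fixed on the shelf: 100 mm deep (its x), 140 mm long (its y), 50 mm high; flat lid with a flush white cross. Its front, with a low black handle (16 mm out), faces the robot; its +x points away from the robot, its +y to the left as seen from the robot. Origin: centre of its underside, on the shelf's top. Its left-hand side lies at its y = +70 mm.
- tray: Open stainless steel dressing tray fixed on the pine shelf beside the case (on either side of it): 120 mm (its x) by 180 mm long (its y), 22 mm high, walls and floor 4 mm thick. Origin at the centre of its underside, on the shelf's top (z = 18 mm), so its inner floor is 4 mm above the origin.
- cup: Bystander: small white ceramic cup standing loose at the right-hand end of the shelf, 56 mm in diameter at the rim, 55 mm high. Origin at the centre of its underside. Must stay where it is.
- pot: Bystander: round lidded stainless steel pot with a small knob, standing loose on the counter on the left, 74 mm in diameter, 68 mm high. Origin at the centre of its underside. Must stay where it is.
- carton: Bystander: closed cardboard carton standing loose on the counter on the right, 60 mm (its x) by 90 mm (its y) by 45 mm high. Origin at the centre of its underside. Must stay where it is.
Not all that is in view belongs to the job. Leave any blue or green look-alike of the part that bears squat_c alone.

How it is judged (in metres and radians):
At the end, for the whole second after the job is handed in: Tin on the lid: centred to 12 mm, along the case to 0.2 rad. Squat bottle upright on the tin: centred to 10 mm. Tall bottle upright on the shelf left of the case: gap 8 to 32 mm, within 15 mm of mid-side. Forceps flat in the tray: centred to 15 mm, along it to 0.2 rad. All at rest (horizontal distance between tin_c and case below 0.012 m and z of tin_c in the frame of case between 0.058 and 0.068 m and angle between the x axis of tin_c and the y axis of case, either way round below 0.2 rad and horizontal distance between squat_c and tin_c below 0.01 m and z of squat_c in the frame of tin_c between 0.033 and 0.043 m and angle between each of squat_c, tall_c's own z axis and vertical below 0.1 rad and x of tall_c in the frame of case between -0.015 and 0.015 m and y of tall_c in the frame of case between 0.099 and 0.123 m and z of tall_c in the frame of case between 0.0365 and 0.0485 m and horizontal distance between forceps_c and tray below 0.015 m and angle between the x axis of forceps_c and the y axis of tray, either way round below 0.2 rad and z of forceps_c in the frame of tray between 0.003 and 0.013 m and linear speed of each of tin, squat, tall, forceps below 0.02 m/s); the robot touches nothing.
It fails at once if the cup is moved by more than 20 mm (distance of cup from where it was at the start of the episode above 0.02 m).
It fails at once if the steel pot is moved by more than 20 mm (distance of pot from where it was at the start of the episode above 0.02 m).
It fails at once if the carton is moved by more than 20 mm (distance of carton from where it was at the start of the episode above 0.02 m).
It also fails if it takes over 120 s, if anything falls off the work surface, if the arm or the gripper's body presses on something with over 40 N, if the wrist force passes 120 N, or if a joint passes its speed limit or range.

## Robot

A 6-joint arm with a two-finger parallel gripper is mounted at the origin on the work surface. World frame = base frame: x ahead of the robot, y to its left, z up, the work surface at z = 0. Lengths are in mm, angles in rad, forces in N, time in s.
With the tool pointing down it reaches from about 350 to 775 mm from the base axis. Payload 7.3 kg.
Tool frame: the origin (TCP) lies on the centre line of the jaws, within the pads' length; the fingertips stand 11 mm ahead of it and the grasp point (between the pads) lies 8 mm behind it; z points along the fingers, y is the line along which they close (so a half turn about z gives the same grasp; the last joint's range is limited). The gripper opens to 92 mm and grips with 3 to 60 N. Pads are 19 mm wide; open, the fingers measure 130 mm over their backs; the gripper's body (75 mm by 190 mm) begins 47 mm behind the grasp point.
Start: joints at [-1.303, 0.342, 1.524, -0, 1.275, -0.146], TCP at [211.121, -480.699, 237.741] pointing down, gripper open.
Joint ranges: [-2.53, 2.53], [-0.77, 2.02], [0.04, 2.7], [-1, 4.14], [0.28, 2.66], [-3.11, 3.11]. Speed limits (rad/s): [2.57, 2.57, 3.14, 3.14, 3.14, 3.14].

## Interface

Orientations are given as [roll, pitch, yaw] about the fixed x, y, z axes, in that order (R = Rz(yaw) Ry(pitch) Rx(roll)).
In Python, from plant import bot gives the robot as it stands.
- The arm moves only by the tool step_arm, never from a script. Its argument "deltas" is a list of rows, each a list of 5 numbers: the opening, from 0 (shut) to 1 (fully open), then the shift along the tool's x, y, z each as a share of 0.5 m, from -1 to 1, then the turn about the tool's z as a share of pi/2 rad, from -1 to 1. In form: [[claw, x, y, z, turn], ...]. A call has 1 to 8 rows; each row shifts and turns the commanded pose from where the row before left it, along the tool's axes as they then stand; what a row does not reach is not made up. A row lasts 1/10 s, in which the tool goes at most 50 mm and 8.59 degrees, less where a joint would pass 70% of its speed; a pose out of reach is approached as far as the arm can. A call with a number of a shift or a turn outside -1 to 1 is refused whole. A call with a gripper value outside its range is refused whole. The fingers move at their own pace and stop on an object; the grip force is fixed at half the most. Time passes only in rows, so rows that do not move let the fingers close. It gives the time, the measured TCP pose, the force, the opening and the grip force at its end, in the units of the state.
- bot.get_obs(): the state, without advancing time (a new reading comes with each control period).
- bot.capture(name): name is "scene" or "top"; returns (picture, depth): 400x640x3 uint8, red, green, blue; 400x640 float32, mm along the optical axis (not along the pixel's ray), 0 where there is no reading.
- bot.camera_params(name): a dict with "fov_y" (degrees; the focal length in pixels is half the picture's height over the tangent of half this angle, whatever the lens; pixels are square), "cx", "cy" (the principal point, pixels), "rvec" (rotation vector, rad) and "tvec" (3), from world to camera coordinates, as OpenCV has them. Camera axes: x right, y down, z forward; pixel columns grow to the right and rows downward; lengths in mm; the calibration is good to about 2 mm. A picture is of the moment at which its call begins. camera_params takes no time and is no camera call.
- bot.close_job(): hands the job in; it is judged then, once.
The state is a dict: "time": time; "joint_positions": joint angles; "dq": joint speeds; "tau": joint torques, N m; "tool_pos": TCP position; "tcp_rot": TCP orientation; "contact_force": force on the tool from outside, world axes, zero at the start; "moment": the same for the moment, N m; "grip_width": finger opening in mm; "finger_force": force on a finger pad.
Only numpy, scipy, OpenCV 4.12 (cv2) and the standard library are available. Lean on these libraries where they do the work, as an engineer would, in place of code of your own. Each camera call takes 0.05 s, during which the arm holds its last target. There are 200 camera calls.

## Working session

There is one attempt and no reset: what is moved stays moved. The work goes in short steps, Python scripts to look and compute and a tool call to move; the robot and the scene stay as the last step left them, time stands still between calls to the robot, and variables do not carry over. Pictures are saved under pics/ and viewed, at most 14 in all, crops included, and the job is handed in when it is done.

Besides the shell and the picture viewer there is one more tool, called after "Call:" as name(argument=value, ...) on one line, values as JSON. step_arm: Moves the arm, as the interface text tells. Shift numbers are shares of 0.5 m and turn numbers shares of pi/2 rad, none past 1 either way. Its arguments: {"type":"object","properties":{"deltas":{"type":"array","items":{"type":"array","items":{"type":"number","minimum":-1,"maximum":1}}}},"required":["deltas"]}

```bash
mkdir -p pics; ls; cat > h.py <<'E'
import numpy as np, cv2
from plant import bot
def cam(n):
    p=bot.camera_params(n); f=200/np.tan(np.radians(p['fov_y'])/2)
    K=np.array([[f,0,p['cx']],[0,f,p['cy']],[0,0,1]]); R=cv2.Rodrigues(np.array(p['rvec'],float))[0]
    return K,R,np.array(p['tvec'],float).ravel()
def ray(n,uv,z):
    K,R,t=cam(n); uv=np.atleast_2d(np.array(uv,float)); d=(R.T@np.linalg.inv(K)@np.c_[uv,np.ones(len(uv))].T).T
    c=-R.T@t; return c+d*((z-c[2])/d[:,2])[:,None]
def cloud(n,depth):
    K,R,t=cam(n); v,u=np.mgrid[:400,:640]; 
    P=np.stack([(u-K[0,2])/K[0,0],(v-K[1,2])/K[1,1],np.ones_like(u)],-1)*depth[...,None]
    return (P-t)@R
E
python3 - <<'E'
from h import *
for n in('scene','top'):
    im,d=bot.capture(n); np.savez(n,im=im,d=d); cv2.imwrite(f'pics/{n}0.png',im[...,::-1]); print(n,bot.camera_params(n))
print(bot.get_obs())
E
```

```text
pics
scene {'fov_y': 42.51375350456158, 'cx': 314.5179627294134, 'cy': 197.5886140343998, 'rvec': array([ 2.25192336,  1.17997842, -0.41350069]), 'tvec': array([-281.94647211, -299.18251355, 1789.08917176])}
top {'fov_y': 43.85124631213546, 'cx': 315.31535041796525, 'cy': 200.14035784254213, 'rvec': array([ 2.1353745 , -2.20152946,  0.09356564]), 'tvec': array([  18.96922396,  489.4286931 , 1313.51263469])}
{'time': 0.1, 'joint_positions': array([-1.30300076e+00,  3.42647477e-01,  1.52490440e+00, -2.60916057e-05,
        1.27538740e+00, -1.45967468e-01]), 'dq': array([-3.50845700e-04, -7.71709896e-04, -3.51868781e-03,  1.16888456e-03,
        2.44564213e-03, -6.43415609e-06]), 'tau': array([ 1.81714935e-03, -4.32004309e+01, -2.44695139e+01,  7.18577486e-02,
        5.26123925e-02, -4.90028515e-05]), 'tool_pos': array([ 211.01880387, -480.35541513,  237.12330031]), 'tcp_rot': array([-3.14025671e+00, -1.71181123e-04,  4.13770530e-01]), 'contact_force': array([-0.30428816,  0.66944075, -0.62413272]), 'moment': array([-0.03118471,  0.01371405, -0.01284477]), 'finger_force': 0.0, 'grip_width': 91.34919256165489}
```

View pics/scene0.png

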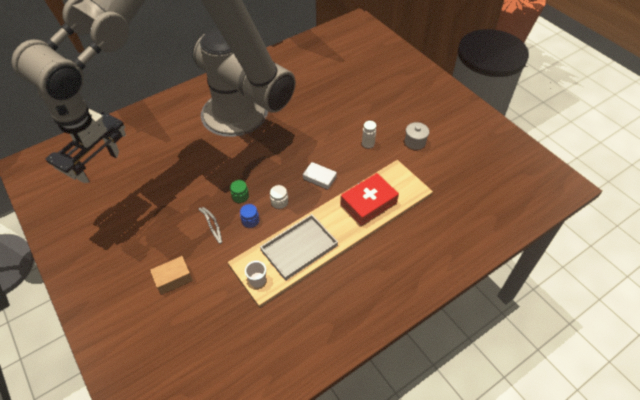

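View pics/top0.png

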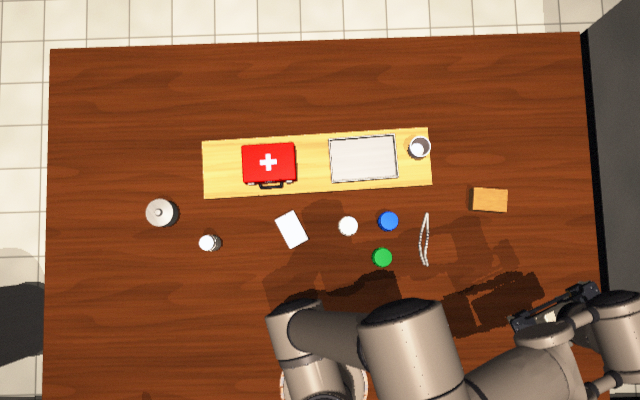

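The pictures show, in the top view: case (269,163), tray (363,158), cup (419,148), tin (292,229), squat bottle (348,226), tall bottle (208,243), forceps (425,239), blue and green decoys (388,221) and (382,257), pot (160,212), carton (490,199). Next I measure the positions.

```bash
cat >> h.py <<'E'
def blobs(n,mask,z,amin=60):
    out=[]
    for c in cv2.findContours(mask.astype(np.uint8),cv2.RETR_EXTERNAL,cv2.CHAIN_APPROX_NONE)[0]:
        if cv2.contourArea(c)<amin: continue
        uv=c[:,0,:].astype(float); w=ray(n,uv,z)[:,:2].astype(np.float32)
        r=cv2.minAreaRect(w); e=cv2.boxPoints(r); a,b=e[1]-e[0],e[2]-e[1]; l=a if np.hypot(*a)>np.hypot(*b) else b
        m=cv2.moments(c); out.append((uv.mean(0).round(),np.round(r[0],1),np.round(sorted(r[1]),1),round(float(np.degrees(np.arctan2(l[1],l[0])))%180,1)))
    return out
E
python3 - <<'E'
from h import *
for n in('top','scene'):
    s=np.load(n+'.npz'); im,d=s['im'],s['d']; hsv=cv2.cvtColor(im,cv2.COLOR_RGB2HSV); H,S,V=[hsv[...,i].astype(int) for i in range(3)]
    P=cloud(n,d); roi=(P[...,0]>250)&(P[...,0]<750)&(np.abs(P[...,1])<520)&(P[...,2]<110)&(d>0)
    print(n)
    red=roi&((H<6)|(H>174))&(S>170)&(V>110)
    red=cv2.morphologyEx(red.astype(np.uint8),cv2.MORPH_OPEN,np.ones((3,3)))
    print('red',blobs(n,red,68))
    w=roi&(S<70)&(V>110)
    for z in (8,26,50,85,40): print('white z',z); [print('  ',*b) for b in blobs(n,w,z,40)]
    pine=roi&(H>12)&(H<28)&(S>80)&(V>150)
    print('pine',blobs(n,pine,18,400))
    # heights
    for nm,lo,hi in(('h13-40',13,40),):
        pass
    if n=='top':
        for u,v in((292,229),(348,226),(208,243),(388,221),(255,155),(363,158),(160,205),(490,199),(300,190),(500,140),(425,239)): print((u,v),P[v,u].round(1),hsv[v,u])
E
```

```text
top
red [(array([268., 163.]), array([589.6, 123.9]), array([ 99.5, 139. ]), 91.3)]
white z 8
   [209. 242.] [385.2 297.8] [40.4 49.1] 88.3
   [348. 226.] [419.4 -81.4] [50.7 52.2] 151.5
   [424. 239.] [ 376.3 -284.1] [ 24.2 142.4] 177.1
   [291. 229.] [414.3  72.1] [59.8 92. ] 26.5
   [159. 212.] [470.8 430.7] [71.1 74.2] 179.8
   [268. 162.] [601.6 130.7] [38.8 39.1] 47.6
   [420. 146.] [ 630.2 -286.1] [57.8 58.5] 178.1
   [363. 157.] [ 605. -130.] [124.5 184.2] 92.6
white z 26
   [209. 242.] [384.9 293.7] [39.9 48.5] 88.3
   [348. 226.] [418.6 -80.4] [50.  51.5] 151.5
   [424. 239.] [ 376.1 -280.4] [ 23.9 140.5] 177.1
   [291. 229.] [413.6  71. ] [59.  90.7] 26.5
   [159. 212.] [469.4 424.9] [70.1 73.2] 179.8
   [268. 162.] [598.4 128.9] [38.3 38.6] 47.6
   [420. 146.] [ 626.6 -282.3] [57.  57.7] 178.1
   [363. 157.] [ 601.8 -128.3] [122.8 181.8] 92.6
white z 50
   [209. 242.] [384.5 288.3] [39.2 47.6] 88.3
   [348. 226.] [417.6 -79. ] [49.1 50.5] 151.5
   [424. 239.] [ 375.8 -275.4] [ 23.5 138. ] 177.1
   [291. 229.] [412.7  69.7] [58.  89.1] 26.5
   [159. 212.] [467.4 417.1] [68
[... 3145 characters left out ...]
148.6
   [319. 174.] [461.5  43.7] [63.5 89.4] 26.2
   [417. 131.] [493.1 392.8] [68.3 71.3] 139.4
   [369. 133.] [413.1 264. ] [ 38.9 114.3] 135.7
white z 40
   [256. 273.] [ 611.1 -269.1] [57.8 77.5] 140.4
   [298. 246.] [ 606.8 -125.5] [125.9 181.5] 92.8
   [212. 224.] [ 406.2 -287.2] [ 26.6 139.6] 176.9
   [370. 193.] [577.2 143.1] [35.8 37.5] 135.9
   [278. 195.] [429.1 -80.3] [50.1 78.9] 148.6
   [319. 174.] [430.5  64.9] [66.  92.9] 26.2
   [417. 131.] [463.4 427.6] [70.9 74.1] 139.4
   [369. 133.] [380.3 293.7] [ 40.4 118.7] 135.7
pine [(array([169., 271.]), array([ 462.4, -451.6]), array([63.7, 94.3]), 83.4), (array([335., 228.]), array([595.7,   4.4]), array([164.9, 625.2]), 91.9)]
```

```bash
python3 - <<'E'
from h import *
for n in('top','scene'):
    s=np.load(n+'.npz'); im,d=s['im'],s['d']; P=cloud(n,d)
    for nm,x,y,lo,hi in(('tall',384,285,78,92),('tallbody',384,285,20,65),('squat',417,-79,44,60),('tin',413,71,22,32),('pot',467,415,45,60),('blue',426,-184,44,60),('green',345,-170,44,60),('lid',590,125,60,75)):
        r=90 if nm=='lid' else 60
        m=(np.hypot(P[...,0]-x,P[...,1]-y)<r)&(P[...,2]>lo)&(P[...,2]<hi)&(d>0)
        q=P[m][:,:2].astype(np.float32)
        if len(q)<5: continue
        rr=cv2.minAreaRect(q); c=cv2.minEnclosingCircle(q)
        print(n,nm,len(q),q.mean(0).round(1),np.round(rr[0],1),np.round(rr[1],1),np.round(c[0],1),round(c[1],1),P[m][:,2].mean().round(1))
t=np.load('top.npz')['im'][...,::-1]; s=np.load('scene.npz')['im'][...,::-1]
g=lambda a:cv2.resize(a,(395,395),interpolation=cv2.INTER_CUBIC)
cv2.imwrite('pics/f.png',np.hstack([g(t[208:272,393:457]),g(s[195:255,185:245])]))
E
```

```text
top tall 179 [383.4 284.5] [382.8 284.7] [37.1 35.6] [383.  284.5] 19.4 85.5
top tallbody 65 [381.9 269.3] [382.2 274.1] [21.2 42.2] [383.  283.6] 21.1 43.7
top squat 259 [417.6 -80.7] [416.7 -81.1] [44.8 47.2] [417.1 -80.6] 24.2 51.4
top tin 661 [412.7  70.4] [412.7  70.6] [89.5 57.7] [412.8  70. ] 50.9 27.0
top pot 519 [466.6 413.2] [467.1 416. ] [73.9 71.7] [466.3 415.7] 38.0 55.5
top blue 261 [ 427.1 -187. ] [ 426.9 -187.4] [45.9 45.9] [ 426.6 -187.3] 23.9 51.3
top green 265 [ 332.1 -166.9] [ 331.8 -166.4] [44.8 44.1] [ 331.9 -166.8] 24.0 51.3
top lid 1985 [588.2 123.8] [589.6 124.7] [101.5 140.6] [588.8 124.8] 83.2 68.7
scene tall 92 [388.4 287.4] [388.6 289.1] [38.1 37.1] [388.  291.1] 21.4 84.4
scene tallbody 134 [398.5 279. ] [396.1 280.3] [41.8 26.8] [391.1 284.5] 21.8 42.6
scene squat 176 [423.4 -77.6] [422.9 -77.8] [47.5 47.9] [422.1 -76.4] 25.8 49.0
scene tin 376 [419.6  73.4] [418.6  74.4] [89.9 63. ] [418.5  71.6] 50.8 25.6
scene pot 287 [474.2 415. ] [470.4 417.6] [73.1 73.4] [469.4 417. ] 39.9 54.5
scene blue 178 [ 432.8 -184.5] [ 432.5 -184.1] [46.1 49.1] [ 431.9 -182.8] 26.0 49.1
scene green 164 [ 337.8 -164.2] [ 337.8 -163.4] [48.3 45.4] [ 337.7 -162.4] 25.7 49.2
scene lid 1380 [596.  124.7] [593.1 127.1] [104.3 143.4] [594.1 126.2] 83.1 67.3
```

View pics/f.png

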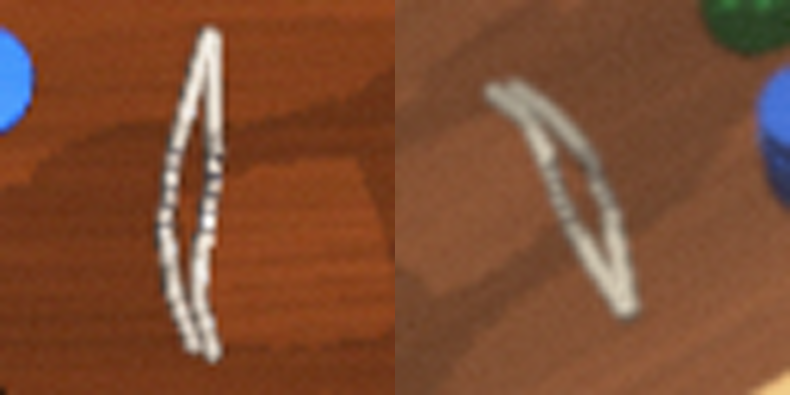

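Forceps crop: the joined back is at the top (+x world). The tips bend to the right at the bottom. The ribbed grip is centred near crop (190,190), which is top pixel (423.8,238.8).

```bash
cat >> h.py <<'E'
def go(x,y,z,yaw,step=45):
    "total turn first, then shift in tool axes after the turn; yaw deg"
    o=bot.get_obs(); p=o['tool_pos']; w=o['tcp_rot'][2]; dy=(yaw-np.degrees(w)+180)%360-180
    k=int(np.ceil(abs(dy)/8)) or 1; print('now',p.round(1),'yaw',np.degrees(w).round(2),'grip',o['grip_width'].round(1))
    print('turn rows',k,'x',round(-dy/90/k,4))
    a=np.radians(yaw); d=np.array([x,y,z])-p; t=np.array([np.cos(a)*d[0]+np.sin(a)*d[1],np.sin(a)*d[0]-np.cos(a)*d[1],-d[2]])
    h=int(np.ceil(np.hypot(t[0],t[1])/step)) or 1; v=int(np.ceil(abs(t[2])/step)) or 1
    print('horiz rows',h,'x',(t[:2]/500/h).round(4),' vert rows',v,'x',round(t[2]/500/v,4))
E
python3 - <<'E'
from h import *
o=393+np.array([[190,190],[210,32],[168,190],[212,190]])/6.17; o[:,1]+=208-393
print(ray('top',o,6).round(1))
go(415,71.5,140,26.5)
E
```

```text
[[ 377.6 -285.4    6. ]
 [ 446.5 -297.7    6. ]
 [ 377.9 -275.8    6. ]
 [ 377.3 -295.     6. ]]Traceback (most recent call last):
  File "<stdin>", line 4, in <module>
  File "h.py", line 25, in go
    k=int(np.ceil(abs(dy)/8)) or 1; print('now',p.round(1),'yaw',np.degrees(w).round(2),'grip',o['grip_width'].round(1))
                                                                                               ^^^^^^^^^^^^^^^^^^^^^
AttributeError: 'float' object has no attribute 'round'
```

```bash
sed -i "s/o\['grip_width'\].round(1)/round(float(o['grip_width']),1)/;s/np.degrees(w).round(2)/round(float(np.degrees(w)),2)/" h.py; python3 -c "
from h import *
go(415,71.5,140,26.5)"
```

```text
now [ 211.  -480.4  237.1] yaw 23.71 grip 91.3
turn rows 1 x -0.031
horiz rows 14 x [ 0.0613 -0.0576]  vert rows 3 x 0.0647
```

Call:
step_arm(deltas=[[1,0,0,0,-0.031],[1,0.061,-0.058,0,0],[1,0.061,-0.058,0,0],[1,0.061,-0.058,0,0],[1,0.061,-0.058,0,0],[1,0.061,-0.058,0,0],[1,0.061,-0.058,0,0],[1,0.061,-0.058,0,0]])

```text
time: 0.9
tool_pos: [311.7, -202.1, 237.6]
tcp_rot: [-3.141, -0.0, 0.462]
contact_force: [1.0, -0.2, -0.7]
grip_width: 91.9
finger_force: 0.0
```

Call:
step_arm(deltas=[[1,0.061,-0.058,0,0],[1,0.061,-0.058,0,0],[1,0.061,-0.058,0,0],[1,0.061,-0.058,0,0],[1,0.061,-0.058,0,0],[1,0.061,-0.058,0,0],[1,0.061,-0.058,0,0],[1,0,0,0,0]])

```text
time: 1.7
tool_pos: [412.8, 77.1, 237.4]
tcp_rot: [-3.141, -0.001, 0.468]
contact_force: [0.7, -0.5, -0.7]
grip_width: 91.5
finger_force: 0.0
```

```bash
python3 -c "
from h import *
go(415,71.5,60,26.5)"
```

```text
now [412.8  77.1 237.4] yaw 26.81 grip 91.5
turn rows 1 x 0.0034
horiz rows 1 x [-0.0011  0.012 ]  vert rows 4 x 0.0887
```

Call:
step_arm(deltas=[[1,-0.001,0.012,0,0.003],[1,0,0,0.088,0],[1,0,0,0.088,0],[1,0,0,0.088,0],[1,0,0,0.07,0],[1,0,0,0,0],[1,0,0,0,0]])

```text
time: 2.4
tool_pos: [414.4, 66.4, 71.2]
tcp_rot: [-3.141, 0.001, 0.456]
contact_force: [0.4, 0.5, 0.6]
grip_width: 91.6
finger_force: 0.0
```

```bash
python3 - <<'E'
from h import *
go(415,71.5,14.5,26.5)
im,d=bot.capture('scene'); cv2.imwrite('pics/s1.png',cv2.resize(im[100:260,210:450,::-1],None,fx=3,fy=3))
E
```

```text
now [414.4  66.4  71.2] yaw 26.12 grip 91.6
turn rows 1 x -0.0042
horiz rows 1 x [ 0.0056 -0.0087]  vert rows 2 x 0.0567
```

View pics/s1.png

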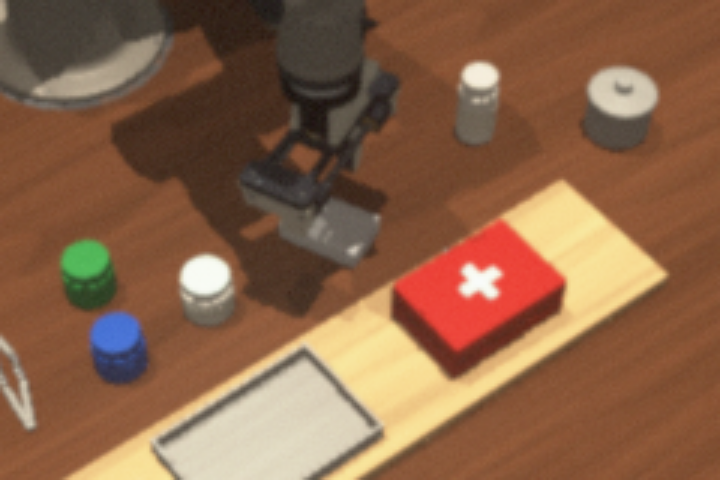

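The open gripper straddles the tin at crop (330,230). The tall bottle is at (478,100) and the case at (480,290), both clear of the fingers.

Call:
step_arm(deltas=[[1,0.006,-0.009,0,-0.004],[1,0,0,0.06,0],[1,0,0,0.05,0],[1,0,0,0,0],[1,0,0,0,0]])

```text
time: 2.95
tool_pos: [415.8, 73.1, 16.9]
tcp_rot: [3.141, -0.001, 0.464]
contact_force: [0.2, 0.7, 0.7]
grip_width: 92.0
finger_force: 0.0
```

Call:
step_arm(deltas=[[0,0,0,0,0],[0,0,0,0,0],[0,0,0,0,0],[0,0,0,0,0],[0,0,0,0,0],[0,0,0,0,0],[0,0,0,0,0],[0,0,0,0,0]])

```text
time: 3.75
tool_pos: [415.2, 72.9, 16.0]
tcp_rot: [3.141, -0.0, 0.464]
contact_force: [-1.2, -0.4, 5.3]
grip_width: 57.8
finger_force: 30.0
```

Call:
step_arm(deltas=[[0,0,0,-0.09,0],[0,0,0,-0.09,0],[0,0,0,-0.09,0],[0,0,0,0,-0.0915],[0,0,0,0,-0.0915],[0,0,0,0,-0.0915],[0,0,0,0,-0.0915],[0,0,0,0,-0.0915]])

```text
time: 4.55
tool_pos: [414.7, 72.9, 150.4]
tcp_rot: [-3.141, 0.0, 1.189]
contact_force: [-0.4, 0.5, -1.1]
grip_width: 57.9
finger_force: 30.0
```

Call:
step_arm(deltas=[[0,0,0,0,-0.0915],[0,0,0,0,-0.0915],[0,0,0,0,-0.0835],[0,0,0,0,0],[0,0,0,0,0],[0,0,0,0,0]])

```text
time: 5.15
tool_pos: [415.0, 72.9, 150.6]
tcp_rot: [-3.141, 0.0, 1.599]
contact_force: [-0.1, 0.2, -1.7]
grip_width: 57.7
finger_force: 30.0
```

```bash
python3 -c "
from h import *
go(592,127,110,91.7)"
```

```text
now [415.   72.9 150.6] yaw 91.6 grip 57.7
turn rows 1 x -0.0011
horiz rows 5 x [0.0195 0.0714]  vert rows 1 x 0.0812
```

Call:
step_arm(deltas=[[0,0.0195,0.0714,0,0],[0,0.0195,0.0714,0,0],[0,0.0195,0.0714,0,0],[0,0.0195,0.0714,0,0],[0,0.0195,0.0714,0,0],[0,0,0,0,0],[0,0,0,0,0],[0,0,0,0,0]])

```text
time: 5.95
tool_pos: [590.8, 126.8, 150.3]
tcp_rot: [-3.14, 0.0, 1.601]
contact_force: [0.4, 0.5, -1.7]
grip_width: 58.2
finger_force: 30.0
```

```bash
python3 - <<'E'
from h import *
go(592,127,84.5,91.7)
for n in('scene','top'):
    im,d=bot.capture(n); P=cloud(n,d); np.savez(n+'1',im=im,d=d)
    cv2.imwrite(f'pics/{n}2.png',cv2.resize(im[110:250,270:470,::-1] if n=='scene' else im[100:240,180:380,::-1],None,fx=3,fy=3))
E
python3 -c "
import cv2,numpy as np
cv2.imwrite('pics/b2.png',np.hstack([cv2.resize(cv2.imread('pics/%s2.png'%n),(400,280)) for n in('scene','top')]))"
```

```text
now [590.8 126.8 150.3] yaw 91.7 grip 58.2
turn rows 1 x 0.0
horiz rows 1 x [0.0002 0.0025]  vert rows 2 x 0.0658
```

View pics/b2.png

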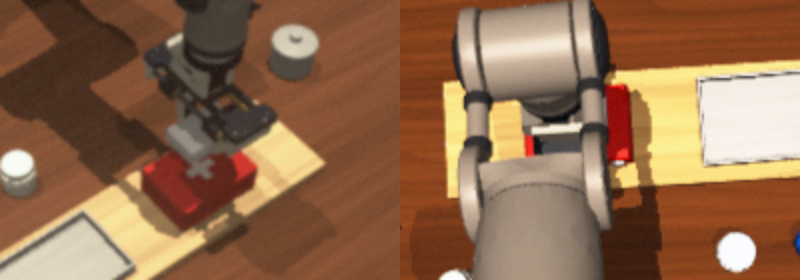

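The scene view, at left, shows the held tin at (185,135) above the case at (200,180). The top view is covered by the arm. I lower now.

Call:
step_arm(deltas=[[0,0,0.002,0.06,0],[0,0,0,0.05,0],[0,0,0,0.014,0],[0,0,0,0,0],[0,0,0,0.004,0],[0,0,0,0,0],[0,0,0,0,0]])

```text
time: 6.75
tool_pos: [593.5, 127.2, 87.8]
tcp_rot: [3.14, -0.0, 1.601]
contact_force: [-0.1, -0.3, -0.9]
grip_width: 58.0
finger_force: 30.0
```

Call:
step_arm(deltas=[[0,0,-0.002,0.003,0],[0,0,0,0.002,0],[0,0,0,0.002,0],[0,0,0,0,0],[0,0,0,0,0]])

```text
time: 7.25
tool_pos: [591.9, 127.1, 84.0]
tcp_rot: [3.141, 0.0, 1.601]
contact_force: [-2.7, 0.6, 5.8]
grip_width: 57.3
finger_force: 30.0
```

Contact. I release, rise, and back off so the camera can see.

Call:
step_arm(deltas=[[0.75,0,0,0,0],[0.75,0,0,0,0],[0.75,0,0,0,0],[0.75,0,0,0,0],[0.75,0,0,-0.04,0],[1,0,0,-0.08,0],[1,0,0,-0.08,0],[1,0,0,0,0]])

```text
time: 8.05
tool_pos: [594.9, 127.5, 189.3]
tcp_rot: [3.13, -0.001, 1.601]
contact_force: [0.9, -0.1, 0.2]
grip_width: 88.1
finger_force: 0.0
```

```bash
python3 -c "
from h import *
go(418.5,-79.5,180,91.7)"
```

```text
now [594.9 127.5 189.3] yaw 91.75 grip 88.1
turn rows 1 x 0.0006
horiz rows 7 x [-0.0576 -0.0521]  vert rows 1 x 0.0186
```

Call:
step_arm(deltas=[[1,-0.0576,-0.052,0,0],[1,-0.0576,-0.052,0,0],[1,-0.0576,-0.052,0,0],[1,-0.0576,-0.052,0,0],[1,-0.0576,-0.052,0,0],[1,-0.0576,-0.052,0,0],[1,-0.0576,-0.052,0,0],[1,0,0,0,0]])

```text
time: 8.85
tool_pos: [413.6, -82.2, 182.8]
tcp_rot: [-3.14, 0.0, 1.598]
contact_force: [-0.2, 0.3, -0.8]
grip_width: 91.9
finger_force: 0.0
```

Call:
step_arm(deltas=[[1,0,0,0,0],[1,0,0,0,0]])

```text
time: 9.05
tool_pos: [416.7, -79.6, 183.1]
tcp_rot: [3.141, -0.0, 1.602]
contact_force: [0.2, -0.2, -0.3]
grip_width: 92.1
finger_force: 0.0
```

```bash
python3 - <<'E'
from h import *
go(419.5,-78,22,91.7)
for n in('scene','top'):
    im,d=bot.capture(n); P=cloud(n,d); hsv=cv2.cvtColor(im,cv2.COLOR_RGB2HSV); H,S,V=[hsv[...,i].astype(int) for i in range(3)]
    near=(np.abs(P[...,0]-590)<90)&(np.abs(P[...,1]-125)<100)&(d>0)
    print(n,'tin',blobs(n,near&(P[...,2]>84)&(P[...,2]<105),94)); m=near&(P[...,2]>86)&(P[...,2]<105); print(P[m].mean(0))
    red=cv2.morphologyEx((near&((H<6)|(H>174))&(S>170)&(V>110)).astype(np.uint8),cv2.MORPH_OPEN,np.ones((3,3)))
    print('red',blobs(n,red,68))
    cv2.imwrite(f'pics/{n}3.png',cv2.resize(im[110:250,270:470,::-1] if n=='scene' else im[100:240,180:380,::-1],(400,280)))
cv2.imwrite('pics/b3.png',np.hstack([cv2.imread('pics/%s3.png'%n) for n in('scene','top')]))
E
```

```text
now [416.7 -79.6 183.1] yaw 91.76 grip 92.1
turn rows 1 x 0.0007
horiz rows 1 x [0.0029 0.0056]  vert rows 4 x 0.0806
scene tin [(array([369., 190.]), array([596.8, 124.8]), array([61.8, 93.9]), 92.0)]
[595.4181324  125.7893639   93.16510309]
red [(array([369., 201.]), array([596.5, 124.1]), array([100.8, 138.2]), 91.9)]
top tin [(array([267., 161.]), array([588.3, 123.9]), array([59.4, 90. ]), 91.8)]
[588.65007583 123.63542433  94.46916959]
red [(array([268., 162.]), array([589.6, 123.9]), array([ 99.4, 139. ]), 91.4)]
```

View pics/b3.png

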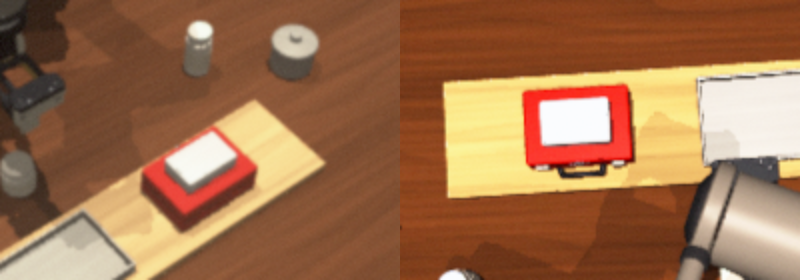

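The tin lies centred on the lid to within about 2 mm, at top crop (575,120). Next is the squat bottle.

Call:
step_arm(deltas=[[1,0.003,0.007,0,0],[1,0,0,0.08,0],[1,0,0,0.08,0],[1,0,0,0.08,0],[1,0,0,0.08,0],[1,0,0,0,0],[1,0,0,0,0],[1,0,0,0,0]])

```text
time: 9.95
tool_pos: [421.2, -78.6, 24.9]
tcp_rot: [3.138, 0.001, 1.602]
contact_force: [-0.4, -0.7, 0.4]
grip_width: 92.1
finger_force: 0.0
```

Call:
step_arm(deltas=[[0,0,0,0,0],[0,0,0,0,0],[0,0,0,0,0],[0,0,0,0,0],[0,0,0,0,0],[0,0,0,0,0],[0,0,0,0,0],[0,0,0,0,0]])

```text
time: 10.75
tool_pos: [419.7, -78.4, 23.3]
tcp_rot: [3.141, 0.0, 1.601]
contact_force: [-1.2, -0.5, 3.0]
grip_width: 50.8
finger_force: 30.0
```

Call:
step_arm(deltas=[[0,0,0,-0.06,0],[0,0,0,-0.08,0],[0,0,0,-0.08,0],[0,0,0,-0.08,0],[0,0,0,0,0],[0,0,0,0,0],[0,0,0,0,0]])

```text
time: 11.45
tool_pos: [418.7, -78.0, 171.8]
tcp_rot: [-3.139, -0.001, 1.601]
contact_force: [0.2, 0.2, -1.1]
grip_width: 50.7
finger_force: 30.0
```

```bash
python3 -c "
from h import *
go(592,126.5,117,91.7)"
```

```text
now [418.7 -78.  171.8] yaw 91.75 grip 50.7
turn rows 1 x 0.0005
horiz rows 6 x [0.0664 0.0598]  vert rows 2 x 0.0548
```

Call:
step_arm(deltas=[[0,0.0664,0.0598,0,0],[0,0.0664,0.0598,0,0],[0,0.0664,0.0598,0,0],[0,0.0664,0.0598,0,0],[0,0.0664,0.0598,0,0],[0,0.0664,0.0598,0,0],[0,0,0,0,0],[0,0,0,0,0]])

```text
time: 12.25
tool_pos: [591.9, 126.8, 170.3]
tcp_rot: [-3.137, 0.001, 1.603]
contact_force: [0.1, 0.1, -1.0]
grip_width: 50.6
finger_force: 30.0
```

Call:
step_arm(deltas=[[0,0,0,0,0],[0,0,0,0.04,0],[0,0,0,0.03,0],[0,0,0,0,0],[0,0,0,0,0],[0,0,0,0,0]])

```text
time: 12.85
tool_pos: [593.3, 125.7, 139.3]
tcp_rot: [3.14, 0.0, 1.601]
contact_force: [-0.5, 0.1, 0.1]
grip_width: 51.0
finger_force: 30.0
```

```bash
python3 - <<'E'
from h import *
go(592,126.5,117,91.7)
im,d=bot.capture('scene'); P=cloud('scene',d)
m=(np.hypot(P[...,0]-594,P[...,1]-126)<50)&(P[...,2]>112)&(P[...,2]<152); 
print(P[m].mean(0),P[m].min(0),P[m].max(0))
cv2.imwrite('pics/s4.png',cv2.resize(im[110:230,290:450,::-1],None,fx=4,fy=4))
E
```

```text
now [593.3 125.7 139.3] yaw 91.71 grip 51.0
turn rows 1 x 0.0001
horiz rows 1 x [ 0.0016 -0.0026]  vert rows 1 x 0.0446
[602.97548788 110.49040927 137.76052429] [551.18155175  99.42165967 112.71218243] [637.87431463 131.70082461 151.73984554]
```

View pics/s4.png

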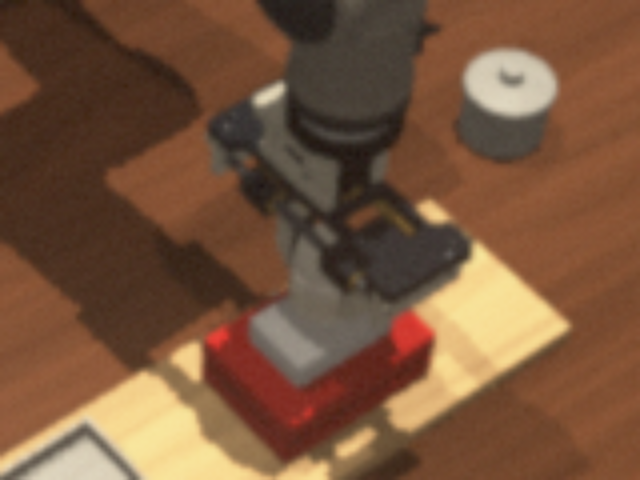

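The held bottle is above the tin at crop (320,300). Next I lower it, with contact expected near TCP z = 117.

Call:
step_arm(deltas=[[0,0.001,-0.002,0.03,0],[0,0,0,0.008,0],[0,0,0,0,0],[0,0,0,0.003,0],[0,0,0,0,0],[0,0,0,0.002,0],[0,0,0,0,0],[0,0,0,0,0]])

```text
time: 13.7
tool_pos: [592.2, 126.7, 117.3]
tcp_rot: [3.14, 0.0, 1.601]
contact_force: [0.2, 0.1, 4.0]
grip_width: 50.9
finger_force: 30.0
```

Call:
step_arm(deltas=[[0.75,0,0,0,0],[0.75,0,0,0,0],[0.75,0,0,0,0],[0.75,0,0,0,0],[0.9,0,0,-0.04,0],[1,0,0,-0.08,0],[1,0,0,-0.08,0],[1,0,0,0,0]])

```text
time: 14.5
tool_pos: [594.6, 127.0, 222.9]
tcp_rot: [3.13, -0.001, 1.601]
contact_force: [0.5, -1.3, -0.2]
grip_width: 90.9
finger_force: 0.0
```

Call:
step_arm(deltas=[[1,0,0,0,0],[1,0,0,0,0]])

```text
time: 14.7
tool_pos: [591.2, 126.6, 215.4]
tcp_rot: [-3.139, 0.0, 1.601]
contact_force: [-0.1, 0.4, 0.8]
grip_width: 91.8
finger_force: 0.0
```

```bash
python3 -c "
from h import *
go(386.5,287.5,150,91.7)"
```

```text
now [591.2 126.6 215.4] yaw 91.75 grip 91.8
turn rows 1 x 0.0005
horiz rows 6 x [ 0.0556 -0.0666]  vert rows 2 x 0.0654
```

Call:
step_arm(deltas=[[1,0.0556,-0.0666,0,0],[1,0.0556,-0.0666,0,0],[1,0.0556,-0.0666,0,0],[1,0.0556,-0.0666,0,0],[1,0.0556,-0.0666,0,0],[1,0.0556,-0.0666,0,0],[1,0,0,0,0],[1,0,0,0,0]])

```text
time: 15.5
tool_pos: [386.2, 287.6, 215.7]
tcp_rot: [-3.14, 0.001, 1.604]
contact_force: [-0.4, 0.3, -0.3]
grip_width: 92.2
finger_force: 0.0
```

Call:
step_arm(deltas=[[1,0,0,0,0],[1,0,0,0,0]])

```text
time: 15.7
tool_pos: [387.9, 286.5, 216.2]
tcp_rot: [-3.141, 0.001, 1.6]
contact_force: [-0.3, -0.3, -0.9]
grip_width: 92.0
finger_force: 0.0
```

```bash
python3 - <<'E'
from h import *
go(386.5,287.5,46,91.7)
for n in('scene','top'):
    im,d=bot.capture(n); P=cloud(n,d)
    near=(np.abs(P[...,0]-590)<60)&(np.abs(P[...,1]-125)<80)&(d>0)
    m=near&(P[...,2]>136)&(P[...,2]<152); print(n,'sq',blobs(n,m,144),P[m].mean(0))
    m=near&(P[...,2]>88)&(P[...,2]<102); print(n,'tin',blobs(n,m,94),P[m].mean(0))
    cv2.imwrite(f'pics/{n}5.png',cv2.resize(im[110:250,270:470,::-1] if n=='scene' else im[100:240,180:380,::-1],(400,280)))
cv2.imwrite('pics/b5.png',np.hstack([cv2.imread('pics/%s5.png'%n) for n in('scene','top')]))
E
```

```text
now [387.9 286.5 216.2] yaw 91.65 grip 92.0
turn rows 1 x -0.0005
horiz rows 1 x [ 0.002  -0.0028]  vert rows 4 x 0.0851
scene sq [(array([372., 178.]), array([596.5, 125.5]), array([46.8, 50.1]), 142.3)] [595.37589419 126.52260548 143.11643731]
scene tin [(array([370., 192.]), array([595.9, 124.5]), array([59.4, 93.9]), 91.5)] [602.71713614 115.59167898  93.36811335]
top sq [(array([265., 157.]), array([589.2, 124.2]), array([44.5, 45.2]), 178.7)] [589.15702571 124.17188987 144.62009955]
top tin [(array([267., 162.]), array([588.7, 123.9]), array([58.6, 90. ]), 91.8)] [585.43552615 121.33194376  94.40136532]
```

View pics/b5.png

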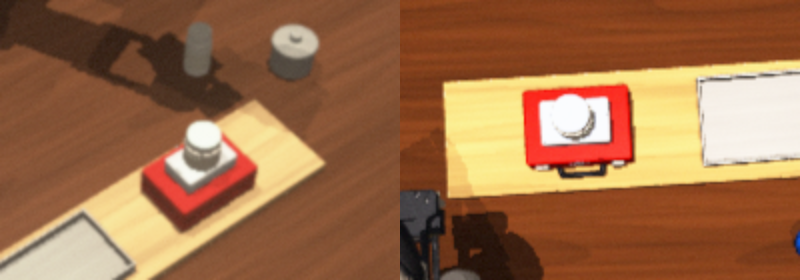

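The squat bottle stands centred on the tin, at scene crop (203,145), with an offset of about 1 mm. Next I grip the tall bottle.

Call:
step_arm(deltas=[[1,0.002,-0.003,0,0],[1,0,0,0.085,0],[1,0,0,0.085,0],[1,0,0,0.085,0],[1,0,0,0.085,0],[1,0,0,0,0],[1,0,0,0,0],[1,0,0,0,0]])

```text
time: 16.6
tool_pos: [387.0, 289.0, 48.8]
tcp_rot: [3.138, -0.002, 1.601]
contact_force: [-0.6, 0.6, 0.5]
grip_width: 91.9
finger_force: 0.0
```

Call:
step_arm(deltas=[[0,0,0,0,0],[0,0,0,0,0],[0,0,0,0,0],[0,0,0,0,0],[0,0,0,0,0],[0,0,0,0,0],[0,0,0,0,0],[0,0,0,0,0]])

```text
time: 17.4
tool_pos: [385.5, 288.3, 46.6]
tcp_rot: [-3.141, 0.0, 1.601]
contact_force: [-0.7, 0.5, 0.6]
grip_width: 41.5
finger_force: 30.0
```

Call:
step_arm(deltas=[[0,0,0,-0.05,0],[0,0,0,-0.08,0],[0,0,0,-0.06,0],[0,0,0,0,0],[0,0,0,0,0],[0,0,0,0,0]])

```text
time: 18.0
tool_pos: [384.8, 287.8, 140.4]
tcp_rot: [-3.139, 0.001, 1.601]
contact_force: [-0.3, 0.1, -1.3]
grip_width: 41.2
finger_force: 30.0
```

```bash
python3 - <<'E'
from h import *
a=np.radians(91.7); x,y=592.5+111*np.cos(a),126.7+111*np.sin(a); print(x,y)
go(x,y,64,91.7)
E
```

```text
589.2070469065527 237.65114447325163
now [384.8 287.8 140.4] yaw 91.75 grip 41.2
turn rows 1 x 0.0005
horiz rows 5 x [-0.0225  0.0811]  vert rows 2 x 0.0764
```

Call:
step_arm(deltas=[[0,-0.0225,0.0811,0,0],[0,-0.0225,0.0811,0,0],[0,-0.0225,0.0811,0,0],[0,-0.0225,0.0811,0,0],[0,-0.0225,0.0811,0,0],[0,0,0,0,0],[0,0,0,0,0],[0,0,0,0,0]])

```text
time: 18.8
tool_pos: [588.5, 238.3, 140.2]
tcp_rot: [-3.138, 0.001, 1.602]
contact_force: [-0.9, 0.1, -0.6]
grip_width: 41.1
finger_force: 30.0
```

```bash
python3 -c "
from h import *
go(589.2,237.7,65,91.7)"
```

```text
now [588.5 238.3 140.2] yaw 91.77 grip 41.1
turn rows 1 x 0.0007
horiz rows 1 x [-0.0013  0.0014]  vert rows 2 x 0.0752
```

Call:
step_arm(deltas=[[0,0,0,0.07,0],[0,0,0,0.06,0],[0,0,0,0.01,0],[0,0,0,0,0],[0,0,0,0,0],[0,0,0,0,0]])

```text
time: 19.4
tool_pos: [590.8, 238.7, 73.7]
tcp_rot: [3.138, -0.001, 1.602]
contact_force: [0.1, -0.0, -0.6]
grip_width: 41.4
finger_force: 30.0
```

```bash
python3 -c "
from h import *
go(589.2,237.7,65,91.7)"
```

```text
now [590.8 238.7  73.7] yaw 91.77 grip 41.4
turn rows 1 x 0.0007
horiz rows 1 x [-0.002  -0.0033]  vert rows 1 x 0.0174
```

Call:
step_arm(deltas=[[0,-0.002,-0.001,0.006,0],[0,0,0,0.004,0],[0,0,0,0,0],[0,0,0,0.004,0],[0,0,0,0,0],[0,0,0,0,0]])

```text
time: 20.0
tool_pos: [589.5, 237.2, 64.7]
tcp_rot: [3.141, 0.0, 1.601]
contact_force: [-0.2, -0.2, -1.5]
grip_width: 41.3
finger_force: 30.0
```

Call:
step_arm(deltas=[[0,0,0,0.002,0],[0,0,0,0,0],[0,0,0,0,0]])

```text
time: 20.3
tool_pos: [589.6, 237.2, 64.7]
tcp_rot: [3.141, 0.0, 1.601]
contact_force: [-2.6, -1.0, 6.0]
grip_width: 41.3
finger_force: 30.0
```

Call:
step_arm(deltas=[[0.75,0,0,0,0],[0.75,0,0,0,0],[0.75,0,0,0,0],[0.75,0,0,0,0],[0.9,0,0,-0.04,0],[1,0,0,-0.09,0],[1,0,0,-0.09,0],[1,0,0,-0.09,0]])

```text
time: 21.1
tool_pos: [589.2, 237.2, 220.1]
tcp_rot: [-3.141, 0.0, 1.601]
contact_force: [0.5, 1.1, 1.1]
grip_width: 91.0
finger_force: 0.0
```

Call:
step_arm(deltas=[[1,0,0,0,0],[1,0,0,0,0],[1,0,0,0,0]])

```text
time: 21.4
tool_pos: [588.8, 237.0, 217.2]
tcp_rot: [-3.139, 0.001, 1.601]
contact_force: [0.7, -0.2, -1.3]
grip_width: 91.6
finger_force: 0.0
```

```bash
python3 -c "
from h import *
go(381,-282.5,215,91.7)"
```

```text
now [588.8 237.  217.2] yaw 91.75 grip 91.6
turn rows 1 x 0.0005
horiz rows 13 x [-0.0789 -0.0343]  vert rows 1 x 0.0044
```

Call:
step_arm(deltas=[[1,-0.0789,-0.0343,0,0],[1,-0.0789,-0.0343,0,0],[1,-0.0789,-0.0343,0,0],[1,-0.0789,-0.0343,0,0],[1,-0.0789,-0.0343,0,0],[1,-0.0789,-0.0343,0,0],[1,-0.0789,-0.0343,0,0],[1,-0.0789,-0.0343,0,0]])

```text
time: 22.2
tool_pos: [460.3, -83.5, 217.2]
tcp_rot: [-3.139, -0.001, 1.602]
contact_force: [0.8, -0.6, 0.4]
grip_width: 92.0
finger_force: 0.0
```

Call:
step_arm(deltas=[[1,-0.0789,-0.0343,0,0],[1,-0.0789,-0.0343,0,0],[1,-0.0789,-0.0343,0,0],[1,-0.0789,-0.0343,0,0],[1,-0.0789,-0.0343,0,0],[1,0,0,0,0],[1,0,0,0,-0.0868],[1,0,0,0,-0.0868]])

```text
time: 23.0
tool_pos: [381.7, -281.5, 217.2]
tcp_rot: [-3.14, -0.003, 1.878]
contact_force: [-0.5, -0.2, 0.9]
grip_width: 92.0
finger_force: 0.0
```

Call:
step_arm(deltas=[[1,0,0,0,-0.0868],[1,0,0,0,-0.0868],[1,0,0,0,-0.0868],[1,0,0,0,-0.0868],[1,0,0,0,-0.0868],[1,0,0,0,-0.0868],[1,0,0,0,-0.0868],[1,0,0,0,-0.0868]])

```text
time: 23.8
tool_pos: [382.0, -280.9, 217.3]
tcp_rot: [3.14, -0.003, 2.971]
contact_force: [-0.1, -0.5, 0.3]
grip_width: 91.9
finger_force: 0.0
```

Call:
step_arm(deltas=[[1,0,0,0,0],[1,0,0,0,0],[1,0,0,0,0]])

```text
time: 24.1
tool_pos: [382.2, -281.8, 218.2]
tcp_rot: [3.141, -0.001, 2.962]
contact_force: [0.1, -0.4, -0.4]
grip_width: 92.1
finger_force: 0.0
```

```bash
python3 - <<'E'
from h import *
go(381,-282.5,40,169.9)
for n in('scene','top'):
    im,d=bot.capture(n); P=cloud(n,d)
    near=(np.abs(P[...,0]-590)<60)&(np.abs(P[...,1]-238)<50)&(d>0)
    m=near&(P[...,2]>95)&(P[...,2]<112); print(n,'tall',blobs(n,m,103,20),P[m].mean(0))
    if n=='scene': a=cv2.resize(im[180:270,180:280,::-1],(400,360))
    else: b=cv2.resize(im[110:200,195:295,::-1],(400,360))
cv2.imwrite('pics/b6.png',np.hstack([a,b]))
E
```

```text
now [ 382.2 -281.8  218.2] yaw 169.73 grip 92.1
turn rows 1 x -0.0019
horiz rows 1 x [ 0.0021 -0.0019]  vert rows 4 x 0.0891
scene tall [(array([400., 169.]), array([593.6, 234.5]), array([38.2, 41.6]), 144.9)] [592.43969092 235.91451236 101.93429944]
top tall [(array([224., 162.]), array([587.1, 233.5]), array([35.8, 36.3]), 179.2)] [586.80661221 233.23421904 103.59035235]
```

View pics/b6.png

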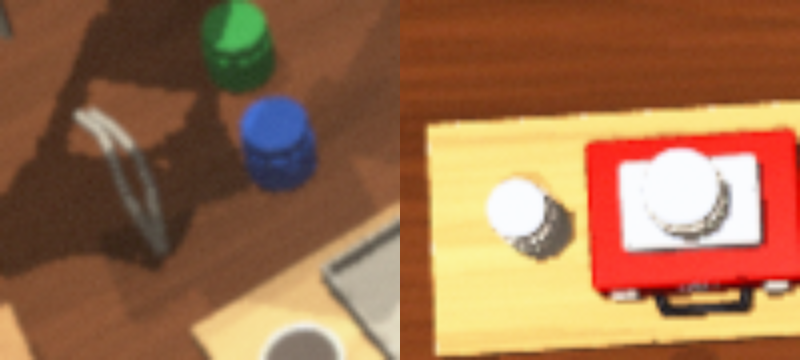

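The tall bottle stands at the right place, about 109 mm from the case centre, at right crop (520,215). Next I take the forceps.

Call:
step_arm(deltas=[[1,0.002,-0.002,0,0],[1,0,0,0.089,0],[1,0,0,0.089,0],[1,0,0,0.089,0],[1,0,0,0.089,0],[1,0,0,0,0],[1,0,0,0,0],[1,0,0,0,0]])

```text
time: 25.0
tool_pos: [382.3, -284.2, 43.0]
tcp_rot: [-3.139, 0.003, 2.965]
contact_force: [-0.2, 0.1, 1.7]
grip_width: 91.6
finger_force: 0.0
```

Call:
step_arm(deltas=[[0.7,0,0,0.03,0],[0.7,0,0,0.018,0],[0.7,0,0,0,0],[0.7,0,0,0,0],[0.7,0,0,0,0]])

```text
time: 25.5
tool_pos: [381.5, -283.4, 17.6]
tcp_rot: [-3.141, 0.001, 2.965]
contact_force: [-0.0, -0.3, 0.0]
grip_width: 64.3
finger_force: 0.0
```

Call:
step_arm(deltas=[[0.7,0,0,0.008,0],[0.7,0,0,0,0],[0,0,0,0,0],[0,0,0,0,0],[0,0,0,0,0],[0,0,0,0,0],[0,0,0,0,0],[0,0,0,0,0]])

```text
time: 26.3
tool_pos: [381.1, -282.9, 12.7]
tcp_rot: [3.142, -0.0, 2.965]
contact_force: [-0.6, -0.2, 0.0]
grip_width: 23.6
finger_force: 30.0
```

Call:
step_arm(deltas=[[0,0,0,0,0],[0,0,0,0,0]])

```text
time: 26.5
tool_pos: [381.1, -283.0, 12.7]
tcp_rot: [-3.142, -0.0, 2.965]
contact_force: [-0.7, 0.9, 1.2]
grip_width: 22.9
finger_force: 30.0
```

Call:
step_arm(deltas=[[0,0,0,-0.06,0],[0,0,0,-0.09,0],[0,0,0,-0.09,0],[0,0,0,0,0.0866],[0,0,0,0,0.0866],[0,0,0,0,0.0866],[0,0,0,0,0.0866],[0,0,0,0,0.0866]])

```text
time: 27.3
tool_pos: [381.0, -282.9, 132.7]
tcp_rot: [-3.141, -0.0, 2.279]
contact_force: [-0.4, 0.9, -0.6]
grip_width: 23.2
finger_force: 30.0
```

Call:
step_arm(deltas=[[0,0,0,0,0.0866],[0,0,0,0,0.0866],[0,0,0,0,0.0866],[0,0,0,0,0.0866],[0,0,0,0,0.0866],[0,0,0,0,0],[0,0,0,0,0],[0,0,0,0,0]])

```text
time: 28.1
tool_pos: [381.0, -282.9, 132.7]
tcp_rot: [-3.141, -0.0, 1.607]
contact_force: [1.1, 0.9, -0.4]
grip_width: 23.4
finger_force: 30.0
```

```bash
python3 - <<'E'
from h import *
go(602,-124.6,60,92)
im,d=bot.capture('scene'); cv2.imwrite('pics/s7.png',cv2.resize(im[120:280,120:360,::-1],None,fx=3,fy=3))
E
```

```text
now [ 381.  -282.9  132.7] yaw 92.08 grip 23.4
turn rows 1 x 0.0009
horiz rows 7 x [0.043  0.0647]  vert rows 2 x 0.0727
```

View pics/s7.png

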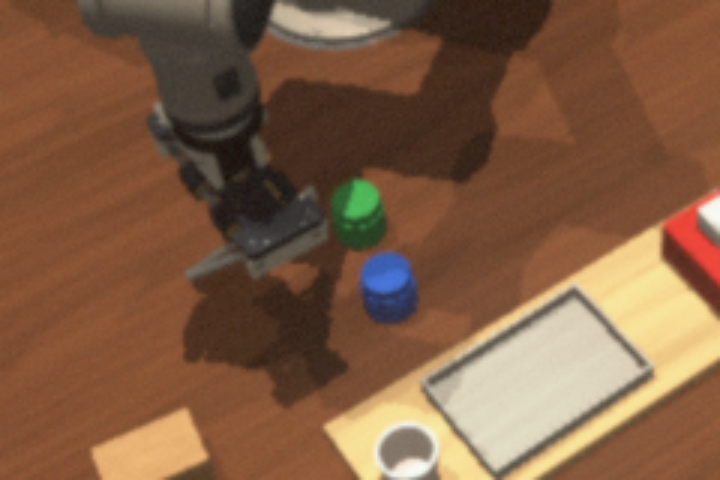

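The forceps are held near crop (250,255), roughly parallel to the tray at (540,380). I carry them there.

Call:
step_arm(deltas=[[0,0.043,0.0647,0,0],[0,0.043,0.0647,0,0],[0,0.043,0.0647,0,0],[0,0.043,0.0647,0,0],[0,0.043,0.0647,0,0],[0,0.043,0.0647,0,0],[0,0.043,0.0647,0,0],[0,0,0,0,0]])

```text
time: 28.95
tool_pos: [605.4, -121.9, 132.4]
tcp_rot: [3.139, -0.0, 1.61]
contact_force: [0.5, -0.3, -0.4]
grip_width: 23.2
finger_force: 30.0
```

Call:
step_arm(deltas=[[0,0,0,0,0],[0,0,0,0.07,0],[0,0,0,0.05,0],[0,0,0,0,0],[0,0,0,0,0],[0,0,0,0,0]])

```text
time: 29.55
tool_pos: [603.0, -125.8, 74.5]
tcp_rot: [3.139, 0.001, 1.604]
contact_force: [-0.9, -0.6, -0.3]
grip_width: 23.3
finger_force: 30.0
```

```bash
python3 - <<'E'
from h import *
go(602,-124.6,35.5,92)
im,d=bot.capture('scene'); cv2.imwrite('pics/s8.png',cv2.resize(im[180:300,220:380,::-1],None,fx=4,fy=4))
E
```

```text
now [ 603.  -125.8   74.5] yaw 91.9 grip 23.3
turn rows 1 x -0.0011
horiz rows 1 x [ 0.0025 -0.002 ]  vert rows 1 x 0.078
```

View pics/s8.png

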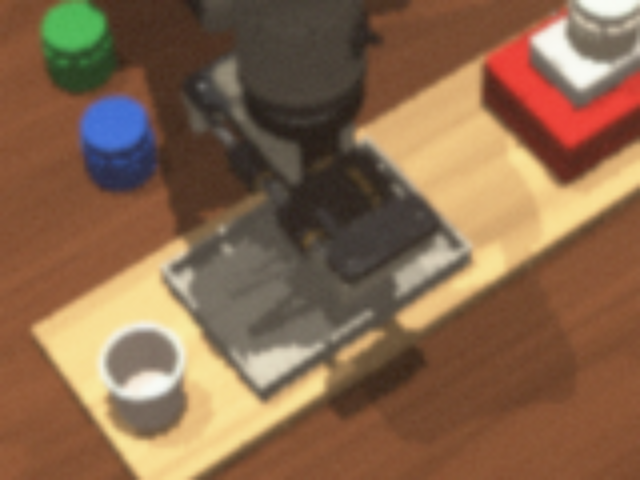

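The gripper is over the tray, with its centre at about crop (320,265). I lower to the tray floor.

Call:
step_arm(deltas=[[0,0.001,-0.002,0.04,0],[0,0,0,0.025,0],[0,0,0,0,0],[0,0,0,0.004,0],[0,0,0,0,0],[0,0,0,0,0]])

```text
time: 30.2
tool_pos: [601.7, -124.6, 38.9]
tcp_rot: [3.141, 0.0, 1.604]
contact_force: [-0.6, -0.3, -0.4]
grip_width: 23.3
finger_force: 30.0
```

Call:
step_arm(deltas=[[0,0,0,0.003,0],[0,0,0,0.003,0],[0,0,0,0,0],[0,0,0,0.002,0],[0,0,0,0,0],[0,0,0,0,0]])

```text
time: 30.8
tool_pos: [601.4, -124.5, 34.7]
tcp_rot: [3.141, 0.0, 1.605]
contact_force: [-2.0, -0.1, 4.4]
grip_width: 23.7
finger_force: 30.0
```

Contact. I release to about 55 mm, rise, and withdraw toward the robot.

Call:
step_arm(deltas=[[0.55,0,0,0,0],[0.55,0,0,0,0],[0.55,0,0,0,0],[0.55,0,0,0,0],[0.55,0,0,-0.04,0],[0.55,0,0,-0.09,0],[0.55,0,0,-0.09,0],[0.55,0,0,-0.09,0]])

```text
time: 31.6
tool_pos: [601.1, -124.4, 190.7]
tcp_rot: [-3.141, -0.0, 1.604]
contact_force: [0.3, 0.7, 1.0]
grip_width: 50.4
finger_force: 0.0
```

Call:
step_arm(deltas=[[0.55,-0.06,-0.05,0,0],[0.55,-0.06,-0.05,0,0],[0.55,-0.06,-0.05,0,0],[0.55,-0.06,-0.05,0,0],[0.55,-0.06,-0.05,0,0],[0.55,-0.06,-0.05,0,0],[0.55,-0.06,-0.05,0,0],[0.55,-0.06,-0.05,0,0]])

```text
time: 32.4
tool_pos: [408.4, -372.2, 189.3]
tcp_rot: [3.141, 0.0, 1.604]
contact_force: [0.4, -0.5, 0.5]
grip_width: 50.7
finger_force: 0.0
```

Call:
step_arm(deltas=[[0.55,0,0,0,0],[0.55,0,0,0,0],[0.55,0,0,0,0]])

```text
time: 32.7
tool_pos: [410.1, -370.3, 189.2]
tcp_rot: [3.141, -0.0, 1.605]
contact_force: [-0.4, 0.7, -0.5]
grip_width: 50.2
finger_force: 0.0
```

```bash
python3 - <<'E'
from h import *
for n in('scene','top'):
    im,d=bot.capture(n); cv2.imwrite(f'pics/{n}9.png',im[...,::-1])
    if n=='scene': a=cv2.resize(im[210:290,235:345,::-1],(400,290))
    else: b=cv2.resize(im[125:190,320:410,::-1],(400,290))
a2=cv2.resize(cv2.imread('pics/top9.png')[80:290,130:520],(540,290)); 
cv2.imwrite('pics/b9.png',np.vstack([np.hstack([a,b]),np.pad(a2,((0,0),(0,260),(0,0)))]))
E
```

```text
(no output)
```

View pics/b9.png

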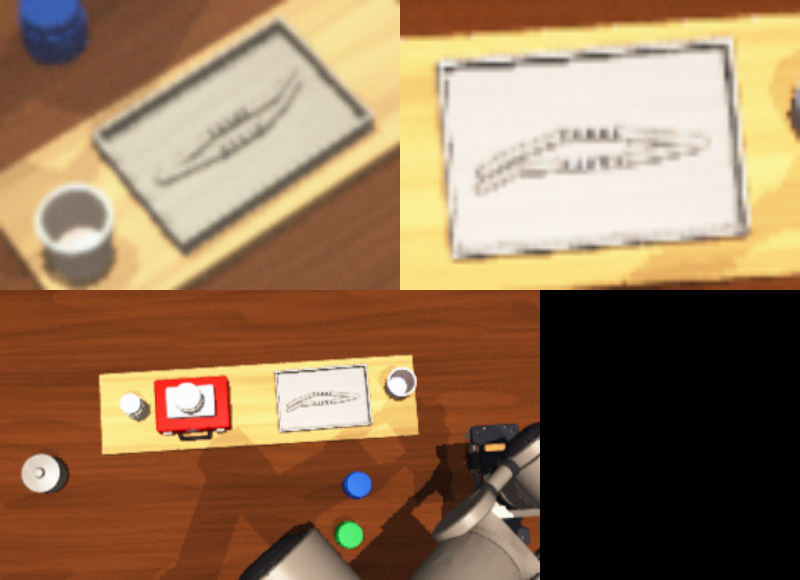

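In the top crop the forceps' grip lies at (592,150), which is the tray centre, and their axis runs parallel to the tray. Everything else is in place and the arm is clear, so I hand in.

```bash
python3 -c "
from plant import bot
print(bot.close_job())"
```

```text
the job is handed in; nothing more can be done
None
```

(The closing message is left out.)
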